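Gauge a locomotive wheel through the jig's guide

ROBOT

A 7-joint arm with a two-finger parallel gripper is mounted at the origin on the work surface. World frame = base frame: x ahead of the robot, y to its left, z up, the work surface at z = 0. Lengths are in m, angles in rad, forces in N, time in s.
With the tool pointing down it reaches from about 0.425 to 0.825 m from the base axis. Payload 3.6 kg.
Tool frame: the origin (TCP) lies midway between the tips of the shut fingers; the grasp point (between the pads) lies 19 mm behind it; z points along the fingers, y is the line along which they close (so a half turn about z gives the same grasp; the last joint's range is limited). The gripper opens to 93 mm and grips with 3 to 60 N. Pads are 15 mm wide; open, the fingers measure 128 mm over their backs; the gripper's body (75 mm by 188 mm) begins 65 mm behind the grasp point.
Start: joints at [1.238, 0.615, -0.013, 1.423, 0.008, 1.103, -0.04], TCP at [0.196, -0.62, 0.182] pointing down, gripper open.
Joint ranges: [-3.12, 3.12], [-0.3, 2.06], [-1.34, 1.32], [0.26, 2.42], [-1.36, 4.5], [0.01, 1.98], [-2.84, 2.84]. Speed limits (rad/s): [2.79, 2.79, 3.14, 3.14, 3.14, 3.14, 3.14].

INTERFACE

Orientations are given as a unit quaternion [w, x, y, z].
In Python, from bench import get_state, grab_frame, finish_job gives the robot as it stands. The module is installed in compiled form; this text tells all that it offers.
- The arm moves only by the tool send_rows, never from a script. Its argument "motion" is a list of rows, each an object with "dr": the turn, a rotation vector about the tool's x, y, z in degrees, a list of three; "delta_pos": the shift along the tool's x, y, z in mm, a list of three; "gripper": the finger opening in mm, from 0 to 93. In form: [{"dr": [wx, wy, wz], "delta_pos": [dx, dy, dz], "gripper": gripper}, ...]. A call has 1 to 5 rows; each row shifts and turns the commanded pose from where the row before left it, along the tool's axes as they then stand; what a row does not reach is not made up. A row lasts 1/12 s, in which the tool goes at most 41.7 mm and 7.16 degrees, less where a joint would pass 70% of its speed; a pose out of reach is approached as far as the arm can. A call with a gripper value outside its range is refused whole. The fingers move at their own pace and stop on an object; "grip_force" is the grip in N (left out, the last holds). Time passes only in rows, so rows that do not move let the fingers close. It gives the time, the measured TCP pose, the force, the opening and the grip force at its end, in the units of the state.
- get_state(): the state, without advancing time (a new reading comes with each control period).
- grab_frame(name): name is "side" or "top"; returns a dict with "color" (420x560x3 uint8, red, green, blue), "fov_y" (degrees; the focal length in pixels is half the picture's height over the tangent of half this angle, whatever the lens; pixels are square), "cx", "cy" (the principal point, pixels), "k1" (the pictures are not rectified: a ray, as slopes to the right and down, at radius r is drawn at 1 + k1 r^2 times it, then the intrinsics apply), "eye" and "attitude" of the camera in the world. Camera axes: x right, y up, looking along -z (the intrinsics and any distortion apply to the point x, -y, -z); pixel columns grow to the right and rows downward; lengths in m; the calibration is good to about 2 mm. A picture is of the moment at which its call begins. There is no depth.
- finish_job(): hands the job in; it is judged then, once.
The state is a dict: "t": time; "qpos": joint angles; "joint_vel": joint speeds; "joint_efforts": joint torques, N m; "position": TCP position; "eef_rot": TCP orientation; "force": force on the tool from outside, world axes, zero at the start; "wrist_torque": the same for the moment, N m; "width": finger opening in m; "finger_force": force on a finger pad.
Only numpy, scipy, OpenCV 4.12 (cv2) and the standard library are available. Lean on these libraries where they do the work, as an engineer would, in place of code of your own. Each camera call takes 0.05 s, during which the arm holds its last target. There are 200 camera calls.

TASK

Swing the jig's hinged guide arm shut until it rests fully home in its catch over the clamped wheel. Then take the probe by its handle out of its stand and lower its rod upright through the brass guide hole without touching the jig or the sides of the hole, until the red band on the rod is level with the top of the guide ring. Finish while holding it there, still and centred in the hole, not letting go, with the arm still shut and the oil bottle, spare wheel and parts tray left undisturbed.

Things in the scene. Friction and masses are not known exactly. Their poses are not given: they have to be found in the camera images.
- jig: Wheel-checking jig fixed to the table: grey base plate 115 (its x) x 200 (its y) x 12 mm; origin at the centre of its underside, z up. The guide arm's pivot post stands at its y = +78 mm, the dark catch block with a green stop (top 64 mm above the table) at its y = -82 mm.
- wheel_bore (a point): Centre of the top of the hub bore (34 mm above the table) of the red-spoked steel wheel clamped flat on the centre of the jig; wheel 100 mm across, bore 20 mm wide and 22 mm deep down to the base plate.
- guide_arm (a joint): Angle of the guide arm, rad: 0 = shut against the catch's stop (hard stop, arm along the jig's -y from the pivot, hole over the wheel's bore); grows to 1.5 as its free end swings to the jig's -x. Flat aluminium bar 16 mm wide, 54 to 64 mm above the table, reaching 167 mm from the pivot; swings level. Stiff hinge (0.1 N m friction, no spring): stays where it is left.
- guide_pivot (a point): A point on the vertical hinge axis of the guide arm, at the height of point guide_knob (89 mm above the table).
- guide_knob (a point): The orange round knob standing on the guide arm, 16 mm diameter, from 72 to 106 mm above the table, 125 mm from the hinge axis; this point is in its axis at mid height. Moves with the arm.
- guide_mouth (a point): Centre of the top of the hole in the brass guide ring on the guide arm, 68 mm above the table. Ring 42 mm outside diameter, hole 18 mm diameter, 16 mm high (52 to 68 mm above the table), hole 78 mm from the hinge axis. Moves with the arm.
- stand: Probe stand fixed to the table: dark round foot 76 mm across, upright blue tube 42 mm outside diameter with a 16 mm hole, top 100 mm above the table; origin at the centre of its underside.
- probe: Loose probe, about 90 g (mass varies), hanging upright in the stand by its flange. Origin at the tip (lower end of the rod), z along the rod up to the handle. Steel rod 8 mm diameter, 86 mm long; dark flange 32 mm diameter from 86 to 92 mm; black round handle 20 mm diameter from 92 to 150 mm. In the stand the tip is 14 mm above the table and the flange rests on the tube's top.
- probe_tip (a point): The lower end of the rod, on its axis.
- probe_mark (a point): Middle of the red band (8 mm wide) on the rod, 44 mm above the tip, on the rod's axis.
- oil_bottle: Loose amber bottle, 44 mm diameter, 100 mm tall, origin under its centre. Bystander.
- spare_wheel: Loose spare spoked wheel lying flat, 80 mm across, 14 mm high, origin under its centre. Bystander.
- tray: Loose clear tray of small wheelsets, 90 x 160 x 40 mm high, origin under its centre. Bystander.

How it is judged:
On the way, in this order (a step that is already met when the one before it is completed fails the run):
1. the guide arm is swung shut into its catch (value of joint guide_arm below 0.03 rad and height (world z) of probe_tip below 0.03 m), for 0.2 s.
2. the probe is lifted out of its stand, the arm still shut (height (world z) of probe_tip above 0.1 m and contact force between the fingers and probe above 0.5 N and value of joint guide_arm below 0.03 rad), for 0.1 s.
At the end, for the whole second after the job is handed in: Guide arm within 0.03 rad of shut; gripper holds the probe still, upright within 0.06 rad, its red band's middle within 6 mm of the ring's top and 2.5 mm of the hole's centre, the probe touching nothing of the jig; bottle, spare wheel and tray each moved under 20 mm (value of joint guide_arm below 0.03 rad and horizontal distance between probe_mark and guide_mouth below 0.0025 m and z of probe_mark in the frame of guide_mouth between -0.006 and 0.006 m and angle between probe's own z axis and vertical below 0.06 rad and contact force between the fingers and probe above 0.5 N and contact force between probe and jig below 0.2 N and linear speed of probe below 0.01 m/s and distance of each of oil_bottle, spare_wheel, tray from where it was at the start of the episode below 0.02 m); the arm keeps its last pose, push and grip.
It fails at once if the probe touches the jig, its guide ring or its wheel (more than 0.3 N) (contact force between probe and jig above 0.3 N).
It fails at once if a bystander (oil bottle, spare wheel, tray) is moved 20 mm or more (distance of any of oil_bottle, spare_wheel, tray from where it was at the start of the episode above 0.02 m).
It also fails if it takes over 59 s, if anything falls off the work surface, if the arm or the gripper's body presses on something with over 40 N, if the wrist force passes 120 N, or if a joint passes its speed limit or range.

## Working session

There is one attempt and no reset: what is moved stays moved. The work goes in short steps, Python scripts to look and compute and a tool call to move; the robot and the scene stay as the last step left them, time stands still between calls to the robot, and variables do not carry over. Pictures are saved under pics/ and viewed, at most 10 in all, crops included, and the job is handed in when it is done.

Besides the shell and the picture viewer there is one more tool, called after "Emit:" as name([rows], argument=value, ...), one row to a line, values as JSON. send_rows: Moves the arm, as the interface text tells. Its arguments: {"type":"object","properties":{"motion":{"type":"array","items":{"type":"object","properties":{"dr":{"type":"array","items":{"type":"number"}},"delta_pos":{"type":"array","items":{"type":"number"}},"gripper":{"type":"number"}}}},"grip_force":{"type":"number"}},"required":["motion"]}

```bash
mkdir -p pics; cat > h.py <<'E'
import numpy as np, cv2
from bench import get_state, grab_frame, finish_job
from scipy.spatial.transform import Rotation as R
def rot(q): return R.from_quat([q[1],q[2],q[3],q[0]]).as_matrix()
def cam(f):
    A=np.array(f['attitude'],float); M=rot(A) if A.size==4 else A.reshape(3,3)
    return np.array(f['eye']),M,f['color'].shape[0]/2/np.tan(np.radians(f['fov_y'])/2)
def ray(f,u,v):
    e,M,F=cam(f); a=np.array([(u-f['cx'])/F,(v-f['cy'])/F]); s=a.copy()
    for _ in range(30): s=a/(1+f['k1']*(s@s))
    return e,M@np.array([s[0],-s[1],-1])
def plane(f,u,v,z):
    e,d=ray(f,u,v); return e+d*(z-e[2])/d[2]
def proj(f,p):
    e,M,F=cam(f); c=M.T@(np.array(p)-e); s=np.array([c[0],-c[1]])/-c[2]
    return s*(1+f['k1']*(s@s))*F+[f['cx'],f['cy']]
def save(f,n): cv2.imwrite('pics/'+n,f['color'][:,:,::-1])
E
python3 - <<'E'
from h import *
import pickle
for n in('side','top'):
    f=grab_frame(n); save(f,n+'0.png'); pickle.dump(f,open(n+'0.pkl','wb'))
    print(n,{k:v for k,v in f.items() if k!='color'})
print(get_state())
E
```

```text
side {'fov_y': 47.68529923180833, 'cx': 279.58589103643953, 'cy': 209.17526042651292, 'k1': -0.08960505811918931, 'eye': array([0.40148069, 0.90462152, 0.78275377]), 'attitude': array([-0.08025795, -0.03495245,  0.44532929,  0.89107733])}
top {'fov_y': 42.36164057487479, 'cx': 279.6425334823348, 'cy': 204.3420060148333, 'k1': 0.03422435365720443, 'eye': array([ 0.34254447, -0.002635  ,  1.11968244]), 'attitude': array([ 0.71236116,  0.06599326, -0.06963314, -0.69522492])}
{'t': 0.1, 'qpos': array([ 1.23852863,  0.61579675, -0.01263041,  1.42468553,  0.00810609,
        1.1033815 , -0.04041387]), 'joint_vel': array([ 1.68873189e-04, -2.78346468e-03, -6.23251088e-04, -3.87757699e-03,
        1.44333990e-03,  1.91493135e-05,  1.83764197e-03]), 'joint_efforts': array([ 6.12036201e-04, -4.60042477e+01,  2.09631091e-01, -1.66244048e+01,
       -6.12332043e-02,  1.70004222e-02,  1.00645498e-04]), 'position': array([ 0.195453  , -0.61911587,  0.18063136]), 'eef_rot': array([-1.09575438e-03,  9.88330426e-01,  1.52321157e-01, -1.80458868e-04]), 'force': array([-0.11555959,  0.11894345,  0.1816073 ]), 'wrist_torque': array([-0.01174031,  0.01408093,  0.0236089 ]), 'finger_force': 0.0, 'width': 0.09319132554759078}
```

View pics/top0.png

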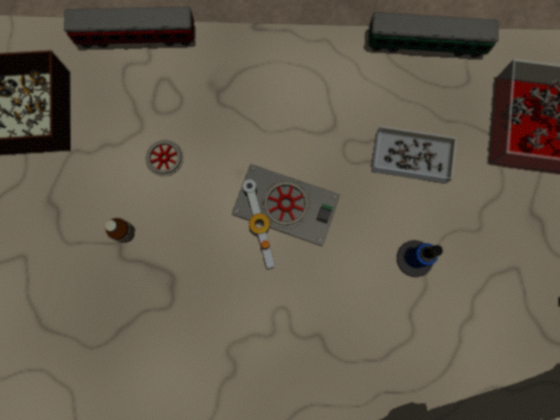

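View pics/side0.png

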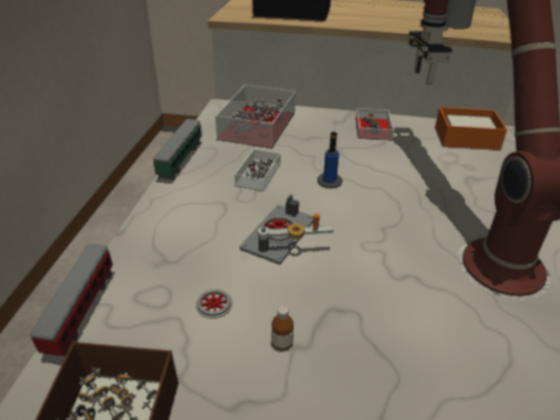

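The top view shows the pivot at about (250,186), brass ring (259,224), orange knob (265,244), wheel (286,203) and catch (325,213). It also shows the stand foot at (417,258), handle top (435,250), tray (413,155), spare wheel (164,157) and bottle (118,230). The side view agrees: knob (316,221), ring (296,231), probe handle (333,143).

```bash
cat >> h.py <<'E'
def blobs(f,lo,hi,roi,mn=6):
    x0,y0,x1,y1=roi; hsv=cv2.cvtColor(f['color'],cv2.COLOR_RGB2HSV)
    m=cv2.inRange(hsv,np.array(lo),np.array(hi)); z=np.zeros_like(m); z[y0:y1,x0:x1]=m[y0:y1,x0:x1]
    n,l,s,c=cv2.connectedComponentsWithStats(z)
    return [(c[i].round(2),s[i]) for i in range(1,n) if s[i][4]>=mn],l
E
python3 - <<'E'
from h import *
import pickle
T=pickle.load(open('top0.pkl','rb'));S=pickle.load(open('side0.pkl','rb'))
for nm,f,roi in(('T',T,(225,160,350,280)),('S',S,(235,185,345,270))):
    for c,lo,hi in(('orange',(4,200,120),(14,255,255)),('brass',(15,140,90),(28,255,255)),('red',(170,120,60),(180,255,255)),('green',(60,60,30),(95,255,255))):
        print(nm,c,blobs(f,lo,hi,roi)[0])
for (u,v) in [(265,243),(316,219)]: pass
hs=cv2.cvtColor(T['color'],cv2.COLOR_RGB2HSV)
for p in[(265,244),(259,217),(286,190),(323,206),(417,272),(434,251),(422,257),(250,186),(270,205),(300,235)]:print(p,hs[p[1],p[0]])
def up(f,x0,y0,x1,y1,k,n): cv2.imwrite('pics/'+n,cv2.resize(f['color'][y0:y1,x0:x1,::-1],None,fx=k,fy=k,interpolation=cv2.INTER_CUBIC))
a=cv2.resize(T['color'][155:285,225:455],None,fx=3.4,fy=3.4,interpolation=2)
b=cv2.resize(S['color'][125:265,235:350],None,fx=2.2,fy=2.2,interpolation=2)
up(T,225,155,455,285,3.4,'tc.png');up(S,235,125,355,265,4.2,'sc.png')
E
```

```text
T orange [(array([263.83, 242.5 ]), array([262, 242,   5,   3,   6], dtype=int32))]
T brass [(array([259.04, 223.14]), array([249, 214,  21,  20, 257], dtype=int32)), (array([265.18, 244.82]), array([263, 243,   6,   5,  22], dtype=int32))]
T red []
T green [(array([326.74, 206.56]), array([322, 204,  10,   6,  34], dtype=int32))]
S orange [(array([316.12, 216.12]), array([315, 215,   3,   3,   8], dtype=int32))]
S brass [(array([295.58, 229.75]), array([288, 224,  16,  12, 131], dtype=int32))]
S red []
S green [(array([289.15, 198.31]), array([288, 196,   4,   6,  13], dtype=int32))]
(265, 244) [ 16 220 131]
(259, 217) [ 22 225 126]
(286, 190) [21 22 82]
(323, 206) [ 66 105  63]
(417, 272) [ 0  6 41]
(434, 251) [165  26  20]
(422, 257) [ 0  9 30]
(250, 186) [10 17 46]
(270, 205) [25 19 80]
(300, 235) [24 29 89]
```

View pics/tc.png

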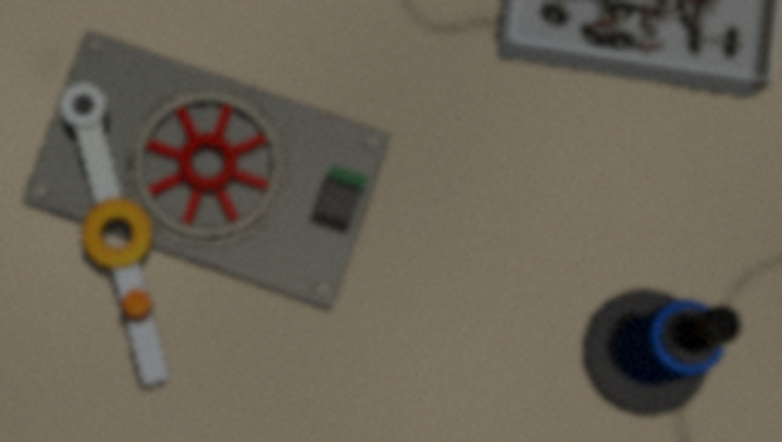

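View pics/sc.png

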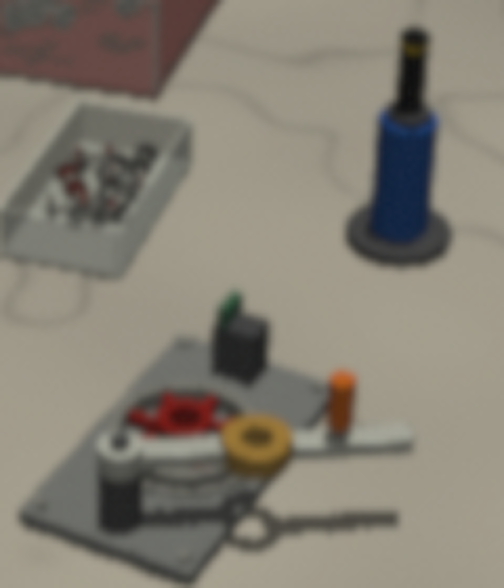

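The crops give pivot (249.4,185.3), wheel hub (285.8,202.6), tube top (426.7,254) and handle top (437,249.6) in the top view. The side view shows the same layout, with nothing standing between the arm and the catch.

```bash
python3 - <<'E'
from h import *
import pickle
T=pickle.load(open('top0.pkl','rb'));S=pickle.load(open('side0.pkl','rb'))
ct=lambda x,y:(225+(x+.5)/3.4-.5,155+(y+.5)/3.4-.5)
cs=lambda x,y:(235+(x+.5)/4.2-.5,125+(y+.5)/4.2-.5)
pt={'pivot':((84,104),(119,443),.066),'ring':((117,233),(257,437),.068),'knobtop':((137,297),(343,379),.106),'hub':((208,163),(184,415),.034),'tubetop':((687,338),(407,117),.1),'handletop':((725,321),(414,34),.164),'foot':((645,352),(400,236),.005),'green':((348,178),(232,304),.064)}
for k,(a,b,z) in pt.items():
    p=plane(T,*ct(*a),z);q=plane(S,*cs(*b),z)
    e1,d1=ray(T,*ct(*a));e2,d2=ray(S,*cs(*b))
    s=np.linalg.lstsq(np.c_[d1,-d2],e2-e1,rcond=None)[0]; m=(e1+d1*s[0]+e2+d2*s[1])/2
    print(k,p[:2].round(4),q[:2].round(4),'tri',m.round(4))
cor=[plane(T,*ct(*c),.012)[:2] for c in((88,31),(391,134),(330,309),(24,202))]
cor=np.array(cor);print(cor.round(4),[np.linalg.norm(cor[i]-cor[i-1]).round(4) for i in range(4)],cor.mean(0))
print(rot(get_state()['eef_rot']).round(3))
E
```

```text
pivot [0.5848 0.0556] [0.5854 0.0533] tri [0.5847 0.0555 0.0678]
ring [0.5085 0.0339] [0.5093 0.036 ] tri [0.5092 0.0339 0.0662]
knobtop [0.467  0.0204] [0.464  0.0229] tri [0.4657 0.0205 0.1043]
hub [ 0.5577 -0.0183] [ 0.5606 -0.0178] tri [ 0.5593 -0.0183  0.0334]
tubetop [ 0.4526 -0.2845] [ 0.4547 -0.2837] tri [ 0.4537 -0.2847  0.0993]
handletop [ 0.455  -0.2867] [ 0.4545 -0.2822] tri [ 0.4551 -0.2875  0.1613]
foot [ 0.4537 -0.2852] [ 0.4524 -0.2811] tri [ 0.4533 -0.2859  0.0019]
green [ 0.5449 -0.0997] [ 0.5444 -0.0949] tri [ 0.5453 -0.1     0.0604]
[[ 0.6438  0.0577]
 [ 0.5831 -0.1307]
 [ 0.4741 -0.0941]
 [ 0.535   0.0931]] [np.float64(0.1143), np.float64(0.1979), np.float64(0.1149), np.float64(0.1969)] [ 0.5590011  -0.01850928]
[[ 0.954  0.301 -0.001]
 [ 0.301 -0.954  0.002]
 [-0.    -0.002 -1.   ]]
```

Emit:
send_rows([
  {"dr": [0, 0, 0], "delta_pos": [25.6, -24.7, -3], "gripper": 60},
  {"dr": [0, 0, 0], "delta_pos": [25.6, -24.7, -3], "gripper": 60},
  {"dr": [0, 0, 0], "delta_pos": [25.6, -24.7, -3], "gripper": 60},
  {"dr": [0, 0, 0], "delta_pos": [25.6, -24.7, -3], "gripper": 60},
  {"dr": [0, 0, 0], "delta_pos": [25.6, -24.7, -3], "gripper": 60},
])

```text
t: 0.52
position: [0.2809, -0.4616, 0.1963]
eef_rot: [-0.001, 0.988, 0.152, -0.0]
force: [0.7, 0.0, 0.9]
width: 0.064
finger_force: 0.0
```

Emit:
send_rows([
  {"dr": [0, 0, 0], "delta_pos": [25.6, -24.7, -3], "gripper": 60},
  {"dr": [0, 0, 0], "delta_pos": [25.6, -24.7, -3], "gripper": 60},
  {"dr": [0, 0, 0], "delta_pos": [25.6, -24.7, -3], "gripper": 60},
  {"dr": [0, 0, 0], "delta_pos": [25.6, -24.7, -3], "gripper": 60},
  {"dr": [0, 0, 0], "delta_pos": [25.6, -24.7, -3], "gripper": 60},
])

```text
t: 0.93
position: [0.3657, -0.3054, 0.2116]
eef_rot: [-0.0, 0.988, 0.152, -0.0]
force: [0.7, 0.3, 0.3]
width: 0.0602
finger_force: 0.0
```

Emit:
send_rows([
  {"dr": [0, 0, 0], "delta_pos": [25.6, -24.7, -3], "gripper": 60},
  {"dr": [0, 0, 0], "delta_pos": [25.6, -24.7, -3], "gripper": 60},
  {"dr": [0, 0, 0], "delta_pos": [25.6, -24.7, -3], "gripper": 60},
  {"dr": [0, 0, 0], "delta_pos": [25.6, -24.7, -3], "gripper": 60},
  {"dr": [0, 0, 0], "delta_pos": [25.6, -24.7, -3], "gripper": 60},
])

```text
t: 1.35
position: [0.4505, -0.1492, 0.2266]
eef_rot: [-0.0, 0.988, 0.152, -0.0]
force: [0.8, -0.1, -0.4]
width: 0.0598
finger_force: 0.0
```

Emit:
send_rows([
  {"dr": [0, 0, 0], "delta_pos": [13.3, -31.4, 8], "gripper": 60},
  {"dr": [0, 0, 0], "delta_pos": [13.3, -31.4, 8], "gripper": 60},
  {"dr": [0, 0, 0], "delta_pos": [13.3, -31.4, 8], "gripper": 60},
  {"dr": [0, 0, 0], "delta_pos": [13.3, -31.4, 8], "gripper": 60},
  {"dr": [0, 0, 0], "delta_pos": [13.3, -31.4, 8], "gripper": 60},
])

```text
t: 1.77
position: [0.4661, 0.0204, 0.1862]
eef_rot: [0.0, 0.988, 0.152, -0.0]
force: [0.0, -0.6, 0.0]
width: 0.06
finger_force: 0.0
```

Emit:
send_rows([
  {"dr": [0, 0, 0], "delta_pos": [0, 0, 22], "gripper": 60},
  {"dr": [0, 0, 0], "delta_pos": [0, 0, 22], "gripper": 60},
  {"dr": [0, 0, 0], "delta_pos": [0, 0, 22], "gripper": 60},
  {"dr": [0, 0, 0], "delta_pos": [0, 0, 22], "gripper": 60},
  {"dr": [0, 0, 0], "delta_pos": [0, 0, 17], "gripper": 60},
])

```text
t: 2.18
position: [0.4654, 0.0188, 0.08]
eef_rot: [-0.0, 0.988, 0.152, -0.001]
force: [0.8, -0.6, -0.4]
width: 0.0598
finger_force: 0.0
```

```bash
python3 - <<'E'
from h import *
import pickle
T=grab_frame('top');S=grab_frame('side');pickle.dump((T,S),open('f1.pkl','wb'))
a=cv2.resize(T['color'][165:275,220:340],(436,400),interpolation=2);b=cv2.resize(S['color'][160:270,250:350],(364,400),interpolation=2)
cv2.imwrite('pics/c1.png',np.hstack([a,b])[:,:,::-1]);print(get_state()['position'],get_state()['force'])
E
```

```text
[0.46380571 0.01859824 0.07925123] [-0.39338159  0.34654272 -0.18653117]
```

View pics/c1.png

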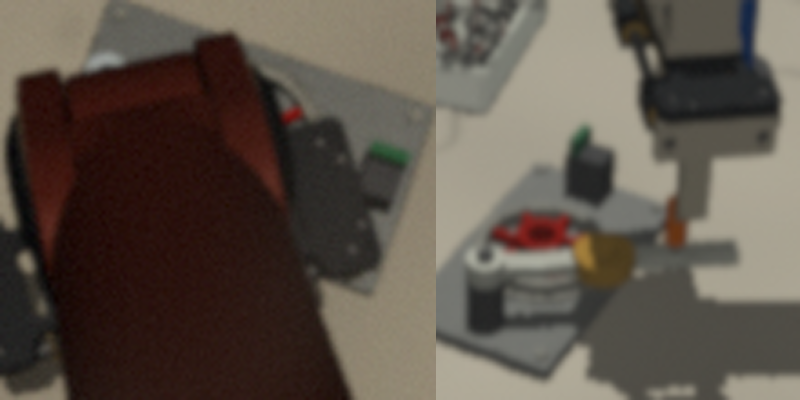

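The side view shows the fingers straddling the knob (knob at about (675,220) in the crop), clear of the bar. Next I narrow the fingers and sweep the arc.

Emit:
send_rows([
  {"dr": [0, 0, 0], "delta_pos": [2, 0, 0], "gripper": 20},
  {"dr": [0, 0, 0], "delta_pos": [0, 0, 0], "gripper": 20},
  {"dr": [0, 0, 0], "delta_pos": [0, 0, 0], "gripper": 20},
  {"dr": [0, 0, 0], "delta_pos": [0, 0, 0], "gripper": 20},
  {"dr": [0, 0, 0], "delta_pos": [0, 0, 0], "gripper": 20},
], grip_force=5)

```text
t: 2.7
position: [0.469, 0.0195, 0.0825]
eef_rot: [0.0, 0.988, 0.152, 0.001]
force: [0.0, -0.5, 0.8]
width: 0.031
finger_force: 0.0
```

Emit:
send_rows([
  {"dr": [0, 0, -6], "delta_pos": [0.7, 13, 0], "gripper": 20},
  {"dr": [0, 0, -6], "delta_pos": [0.7, 13, 0], "gripper": 20},
  {"dr": [0, 0, -6], "delta_pos": [0.7, 13, 0], "gripper": 20},
])

```text
t: 2.95
position: [0.4859, -0.0158, 0.0822]
eef_rot: [0.0, 0.951, 0.308, 0.0]
force: [-0.3, -0.5, 0.2]
width: 0.0201
finger_force: 0.0
```

Emit:
send_rows([
  {"dr": [0, 0, -6], "delta_pos": [0.7, 13, 0], "gripper": 20},
  {"dr": [0, 0, -6], "delta_pos": [0.7, 13, 0], "gripper": 20},
  {"dr": [0, 0, -6], "delta_pos": [0.7, 13, 0], "gripper": 20},
  {"dr": [0, 0, -6], "delta_pos": [0.7, 13, 0], "gripper": 20},
  {"dr": [0, 0, -6], "delta_pos": [0.7, 13, 0], "gripper": 20},
])

```text
t: 3.37
position: [0.5359, -0.0573, 0.0821]
eef_rot: [0.0, 0.84, 0.543, -0.0]
force: [1.4, 0.3, 0.3]
width: 0.0198
finger_force: 0.0
```

Emit:
send_rows([
  {"dr": [0, 0, -4], "delta_pos": [0.3, 7, 0], "gripper": 20},
  {"dr": [0, 0, -3], "delta_pos": [0.2, 4, 0], "gripper": 20},
  {"dr": [0, 0, 0], "delta_pos": [0, 2, 0], "gripper": 20},
])

```text
t: 3.62
position: [0.5484, -0.0614, 0.0819]
eef_rot: [0.0, 0.806, 0.591, 0.0]
force: [0.2, 0.8, 0.2]
width: 0.0201
finger_force: 0.0
```

```bash
python3 - <<'E'
from h import *
import pickle
T=grab_frame('top');S=grab_frame('side');pickle.dump((T,S),open('f2.pkl','wb'))
a=cv2.resize(T['color'][165:275,220:340],(436,400),interpolation=2);b=cv2.resize(S['color'][160:270,250:350],(364,400),interpolation=2)
cv2.imwrite('pics/c2.png',np.hstack([a,b])[:,:,::-1]);s=get_state();print(s['position'],s['force'],s['finger_force'])
E
```

```text
[ 0.54797543 -0.06084159  0.08185236] [-0.71532997  0.26766685  0.31499696] 0.0
```

View pics/c2.png

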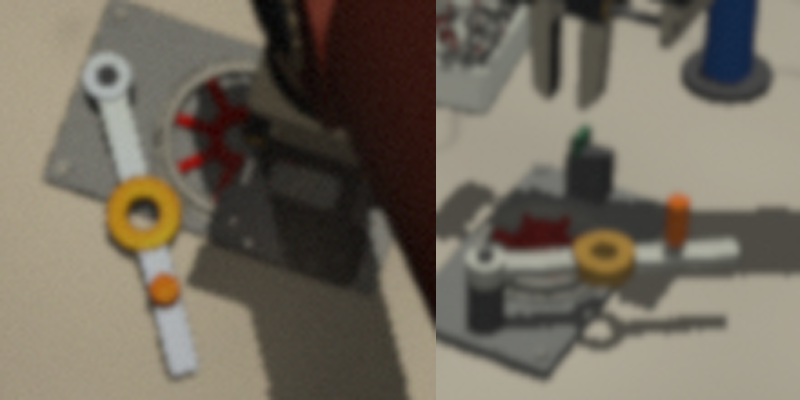

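The arm has not moved. The side view shows the fingertips at about (590,100) in the crop, which looks too high. I'll compare the reported TCP with the picture.

```bash
python3 - <<'E'
from h import *
import pickle
T,S=pickle.load(open('f2.pkl','rb'))
p=np.array([.548,-.061,.082])
s=get_state();M=rot(s['eef_rot']);print(M.round(3))
for d in(0,.03,.06,.09):print(d,'S',(proj(S,p+[0,0,d])).round(1),'crop',((proj(S,p+[0,0,d])-[250,160])*3.64+[436,0]).round(0))
print('T crop',((proj(T,p)-[220,165])*3.64).round(0))
a=cv2.resize(S['color'][100:220,240:350],(733,800),interpolation=2)
b=cv2.resize(S['color'][110:200,250:350],(660,594),interpolation=2)
cv2.imwrite('pics/c3.png',b[:,:,::-1])
E
```

```text
[[ 0.302  0.953  0.   ]
 [ 0.953 -0.302  0.   ]
 [ 0.     0.    -1.   ]]
0 S [286.5 198.7] crop [569. 141.]
0.03 S [286.7 188.9] crop [570. 105.]
0.06 S [286.9 178.8] crop [570.  69.]
0.09 S [287.2 168.4] crop [571.  31.]
T crop [321. 139.]
```

View pics/c3.png

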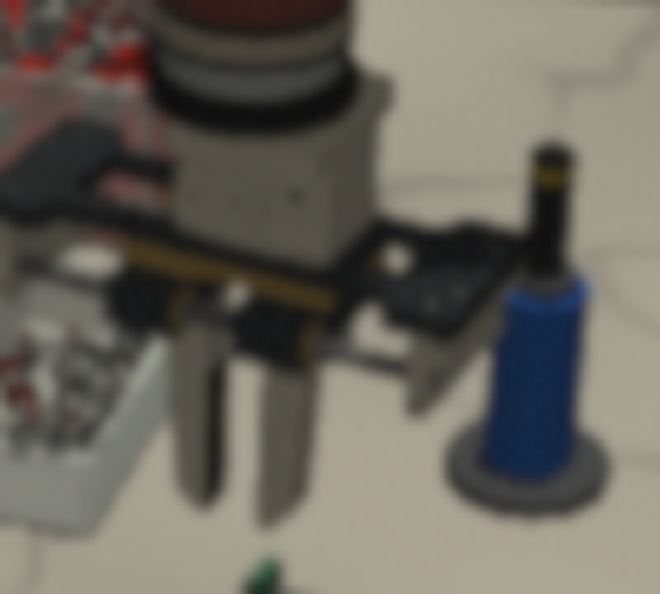

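```bash
python3 - <<'E'
from h import *
import pickle
T,S=pickle.load(open('f1.pkl','rb'))
n=np.array([.455,.047,.079])
for d in(0,.03,.04):print(d,'c1 near tip',((proj(S,n+[0,0,d])-[250,160])*3.64+[436,0]).round(0))
for z in (.17,.2): print('T c1 body',z,((proj(T,[.4638,.0186,z])-[220,165])*3.64).round(0))
S0=pickle.load(open('side0.pkl','rb'))
p=np.array([.1955,-.619,.181])
for d in(0,.03):print('S0',proj(S0,p+[0,0,d]).round(1), proj(S0,p+np.array([.014,-.044,d])).round(1), proj(S0,p-np.array([.014,-.044,-d])).round(1))
cv2.imwrite('pics/s0g.png',cv2.resize(S0['color'][20:110,390:480],(594,594),interpolation=2)[:,:,::-1])
E
```

```text
0 c1 near tip [685. 257.]
0.03 c1 near tip [687. 220.]
0.04 c1 near tip [688. 208.]
T c1 body 0.17 [165. 271.]
T c1 body 0.2 [163. 263.]
S0 [420.8  88.4] [415.7  83. ] [426.2  94.1]
S0 [422.4  79.7] [417.2  74.4] [427.9  85.2]
```

View pics/s0g.png

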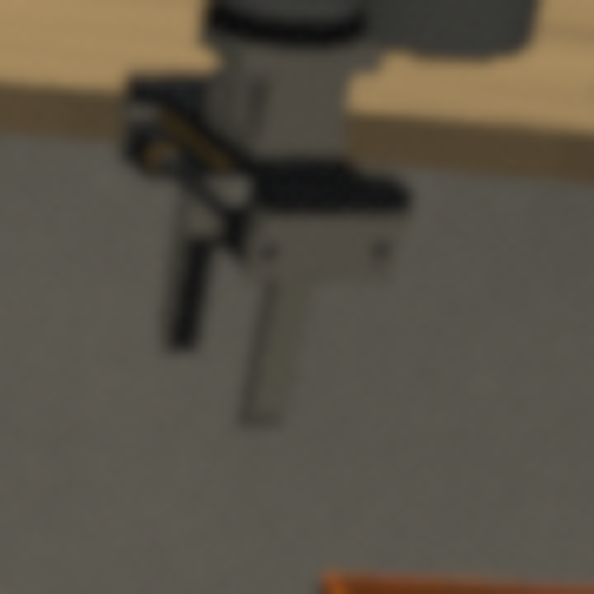

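The fingertips sit about 34 mm above the reported TCP, consistently at (429,84) and (417,73) in the start frame and in the later frames too. The x and y positions agree. I'll correct the height by that amount and redo the swing.

Emit:
send_rows([
  {"dr": [0, 0, 0], "delta_pos": [13.3, -25.6, 0], "gripper": 60},
  {"dr": [0, 0, 0], "delta_pos": [13.3, -25.6, 0], "gripper": 60},
  {"dr": [0, 0, 0], "delta_pos": [13.3, -25.6, 0], "gripper": 60},
  {"dr": [0, 0, 0], "delta_pos": [13.3, -25.6, 0], "gripper": 60},
  {"dr": [0, 0, 7], "delta_pos": [0, 0, 0], "gripper": 60},
])

```text
t: 4.13
position: [0.4607, 0.0256, 0.082]
eef_rot: [-0.002, 0.839, 0.543, -0.001]
force: [-0.4, 0.1, 0.8]
width: 0.0488
finger_force: 0.0
```

Emit:
send_rows([
  {"dr": [0, 0, 7], "delta_pos": [0, 0, 0], "gripper": 60},
  {"dr": [0, 0, 7], "delta_pos": [0, 0, 0], "gripper": 60},
  {"dr": [0, 0, 7], "delta_pos": [0, 0, 0], "gripper": 60},
  {"dr": [0, 0, 7], "delta_pos": [0, 0, 0], "gripper": 60},
  {"dr": [0, 0, 7], "delta_pos": [0, 0, 0], "gripper": 60},
])

```text
t: 4.55
position: [0.4657, 0.0212, 0.0821]
eef_rot: [0.0, 0.966, 0.26, 0.0]
force: [-0.3, -0.3, -0.2]
width: 0.0602
finger_force: 0.0
```

Emit:
send_rows([
  {"dr": [0, 0, 7], "delta_pos": [0, 0, 0], "gripper": 60},
  {"dr": [0, 0, 7], "delta_pos": [0, 0, 0], "gripper": 60},
  {"dr": [0, 0, 0], "delta_pos": [0, 0, 0], "gripper": 60},
])

```text
t: 4.8
position: [0.4658, 0.0213, 0.0821]
eef_rot: [0.0, 0.99, 0.143, 0.0]
force: [0.3, 0.7, 0.3]
width: 0.0598
finger_force: 0.0
```

Now lower by 33 mm in small steps, watching force.

Emit:
send_rows([
  {"dr": [0, 0, 0], "delta_pos": [0, 0, 11], "gripper": 60},
  {"dr": [0, 0, 0], "delta_pos": [0, 0, 11], "gripper": 60},
  {"dr": [0, 0, 0], "delta_pos": [0, 0, 11], "gripper": 60},
  {"dr": [0, 0, 0], "delta_pos": [0, 0, 0], "gripper": 60},
])

```text
t: 5.13
position: [0.4644, 0.021, 0.0474]
eef_rot: [-0.0, 0.989, 0.145, -0.002]
force: [0.3, -0.4, -0.7]
width: 0.0601
finger_force: 0.0
```

Emit:
send_rows([
  {"dr": [0, 0, 0], "delta_pos": [0, 0, 0], "gripper": 8},
  {"dr": [0, 0, 0], "delta_pos": [0, 0, 0], "gripper": 8},
  {"dr": [0, 0, 0], "delta_pos": [0, 0, 0], "gripper": 8},
  {"dr": [0, 0, 0], "delta_pos": [0, 0, 0], "gripper": 8},
  {"dr": [0, 0, 0], "delta_pos": [0, 0, 0], "gripper": 8},
], grip_force=4)

```text
t: 5.55
position: [0.4664, 0.0209, 0.0492]
eef_rot: [0.0, 0.99, 0.144, 0.0]
force: [-0.5, 0.2, -0.4]
width: 0.0311
finger_force: 0.0
```

Emit:
send_rows([
  {"dr": [0, 0, 0], "delta_pos": [0, 0, 0], "gripper": 8},
  {"dr": [0, 0, 0], "delta_pos": [0, 0, 0], "gripper": 8},
])

```text
t: 5.72
position: [0.4662, 0.0209, 0.0489]
eef_rot: [-0.0, 0.99, 0.144, 0.0]
force: [0.2, 0.6, -1.1]
width: 0.0177
finger_force: 0.0
```

Emit:
send_rows([
  {"dr": [0, 0, 0], "delta_pos": [0, 0, 0], "gripper": 8},
  {"dr": [0, 0, 0], "delta_pos": [0, 0, 0], "gripper": 8},
])

```text
t: 5.88
position: [0.4662, 0.0209, 0.0488]
eef_rot: [-0.0, 0.99, 0.144, 0.0]
force: [-0.5, 0.7, 0.7]
width: 0.0158
finger_force: 4.0
```

The knob is gripped at a width of 15.8 mm. Now the swing.

Emit:
send_rows([
  {"dr": [0, 0, -6], "delta_pos": [0.7, 13, 0], "gripper": 8},
  {"dr": [0, 0, -6], "delta_pos": [0.7, 13, 0], "gripper": 8},
  {"dr": [0, 0, -6], "delta_pos": [0.7, 13, 0], "gripper": 8},
  {"dr": [0, 0, -6], "delta_pos": [0.7, 13, 0], "gripper": 8},
])

```text
t: 6.22
position: [0.4911, -0.0242, 0.0489]
eef_rot: [-0.0, 0.937, 0.349, 0.0]
force: [0.0, 3.6, -0.0]
width: 0.0157
finger_force: 4.0
```

Emit:
send_rows([
  {"dr": [0, 0, -6], "delta_pos": [0.7, 13, 0], "gripper": 8},
  {"dr": [0, 0, -6], "delta_pos": [0.7, 13, 0], "gripper": 8},
  {"dr": [0, 0, -6], "delta_pos": [0.7, 13, 0], "gripper": 8},
  {"dr": [0, 0, -6], "delta_pos": [0.7, 13, 0], "gripper": 8},
])

```text
t: 6.55
position: [0.5326, -0.0552, 0.0489]
eef_rot: [-0.001, 0.844, 0.536, 0.001]
force: [0.5, 3.2, 0.6]
width: 0.016
finger_force: 4.0
```

Emit:
send_rows([
  {"dr": [0, 0, -4], "delta_pos": [0.3, 8.7, 0], "gripper": 8},
  {"dr": [0, 0, -2], "delta_pos": [0.1, 4, 0], "gripper": 8},
  {"dr": [0, 0, 0], "delta_pos": [0, 2, 0], "gripper": 8},
])

```text
t: 6.8
position: [0.5453, -0.0604, 0.0487]
eef_rot: [-0.001, 0.816, 0.577, 0.0]
force: [-2.8, 2.5, 5.1]
width: 0.0155
finger_force: 4.0
```

Emit:
send_rows([
  {"dr": [0, 0, 0], "delta_pos": [0, 2, 0], "gripper": 8},
  {"dr": [0, 0, 0], "delta_pos": [0, 2, 0], "gripper": 8},
])

```text
t: 6.97
position: [0.5452, -0.0608, 0.0483]
eef_rot: [-0.003, 0.817, 0.577, -0.003]
force: [-6.7, 3.3, 6.2]
width: 0.0168
finger_force: 4.0
```

```bash
python3 - <<'E'
from h import *
import pickle
T=grab_frame('top');S=grab_frame('side');pickle.dump((T,S),open('f4.pkl','wb'));s=get_state();print(s['position'],s['force'],s['finger_force'])
for n,f in(('T',T),('S',S)): print(n,blobs(f,(15,140,50),(28,255,255),(235,175,345,260) if n=='S' else (245,165,345,270))[0])
E
```

```text
[ 0.54494274 -0.06078636  0.04821621] [-5.34829005  2.74069237  5.32074597] 4.001457626000047
T [(array([281.16, 198.68]), array([276, 190,  12,  19, 129], dtype=int32))]
S [(array([279.83, 215.63]), array([272, 211,  14,  12, 115], dtype=int32))]
```

The swing has stalled against the stop: 7 N and no further travel. Release, rise and measure from clear.

Emit:
send_rows([
  {"dr": [0, 0, 0], "delta_pos": [0, 0, 0], "gripper": 40},
  {"dr": [0, 0, 0], "delta_pos": [0, 0, 0], "gripper": 40},
  {"dr": [0, 0, 0], "delta_pos": [0, 0, 0], "gripper": 40},
  {"dr": [0, 0, 0], "delta_pos": [0, 0, 0], "gripper": 40},
])

```text
t: 7.4
position: [0.5499, -0.0636, 0.0487]
eef_rot: [0.001, 0.817, 0.577, 0.0]
force: [0.2, -1.1, -0.8]
width: 0.0377
finger_force: 0.0
```

Emit:
send_rows([
  {"dr": [0, 0, 0], "delta_pos": [0, 0, -30], "gripper": 90},
  {"dr": [0, 0, 0], "delta_pos": [0, 0, -30], "gripper": 90},
  {"dr": [0, 0, 0], "delta_pos": [0, 0, -30], "gripper": 90},
  {"dr": [0, 0, 0], "delta_pos": [0, 0, -30], "gripper": 90},
  {"dr": [0, 0, 0], "delta_pos": [0, 0, -20], "gripper": 90},
])

```text
t: 7.82
position: [0.5509, -0.0632, 0.1918]
eef_rot: [0.002, 0.817, 0.577, 0.002]
force: [0.0, 1.0, 0.3]
width: 0.0688
finger_force: 0.0
```

Emit:
send_rows([
  {"dr": [0, 0, 0], "delta_pos": [-40, -2.8, 0], "gripper": 80},
  {"dr": [0, 0, 0], "delta_pos": [-40, -2.8, 0], "gripper": 80},
  {"dr": [0, 0, 0], "delta_pos": [-40, -2.8, 0], "gripper": 80},
  {"dr": [0, 0, 0], "delta_pos": [-40, -2.8, 0], "gripper": 80},
  {"dr": [0, 0, 0], "delta_pos": [-40, -2.8, 0], "gripper": 80},
])

```text
t: 8.23
position: [0.4686, -0.249, 0.1889]
eef_rot: [0.001, 0.817, 0.577, -0.0]
force: [1.2, 0.3, 0.1]
width: 0.0801
finger_force: 0.0
```

Emit:
send_rows([
  {"dr": [0, 0, 0], "delta_pos": [-41, -2.8, 0], "gripper": 80},
  {"dr": [0, 0, 0], "delta_pos": [0, 0, 0], "gripper": 80},
  {"dr": [0, 0, 0], "delta_pos": [0, 0, 0], "gripper": 80},
])

```text
t: 8.48
position: [0.4513, -0.2884, 0.1883]
eef_rot: [0.0, 0.819, 0.574, -0.001]
force: [-0.1, 0.9, 0.0]
width: 0.0797
finger_force: 0.0
```

```bash
python3 - <<'E'
from h import *
import pickle
T=grab_frame('top');S=grab_frame('side');pickle.dump((T,S),open('f5.pkl','wb'));s=get_state();p=s['position'];print(p,rot(s['eef_rot']).round(3))
for n,f,r in(('T',T,(245,165,345,270)),('S',S,(235,175,345,260))):
    bl,_=blobs(f,(15,140,70),(28,255,255),r); print(n,bl)
c={n:max(blobs(f,(15,140,70),(28,255,255),r)[0],key=lambda b:b[1][4])[0] for n,f,r in(('T',T,(245,165,345,270)),('S',S,(235,175,345,260)))}
print(plane(T,*c['T'],.066),plane(S,*c['S'],.062))
f0=[pickle.load(open('top0.pkl','rb')),pickle.load(open('side0.pkl','rb'))]
print(plane(f0[0],259.04,223.14,.066),plane(f0[1],295.58,229.75,.062))
a=cv2.resize(T['color'][165:275,220:340],(436,400),interpolation=2);b=cv2.resize(S['color'][120:230,260:360],(364,400),interpolation=2)
cv2.imwrite('pics/c5.png',np.hstack([a,b])[:,:,::-1])
E
```

```text
[ 0.45364062 -0.28370869  0.18873776] [[ 0.333  0.943  0.001]
 [ 0.943 -0.333  0.001]
 [ 0.001  0.001 -1.   ]]
T [(array([285.74, 198.8 ]), array([276, 189,  20,  21, 276], dtype=int32)), (array([309.4, 203.6]), array([308, 202,   4,   4,  15], dtype=int32))]
S [(array([279.57, 214.85]), array([272, 210,  15,  13, 130], dtype=int32))]
[ 0.55904389 -0.01747395  0.066     ] [ 0.55788256 -0.01744908  0.062     ]
[0.5088701  0.03397751 0.066     ] [0.51014972 0.03285021 0.062     ]
```

View pics/c5.png

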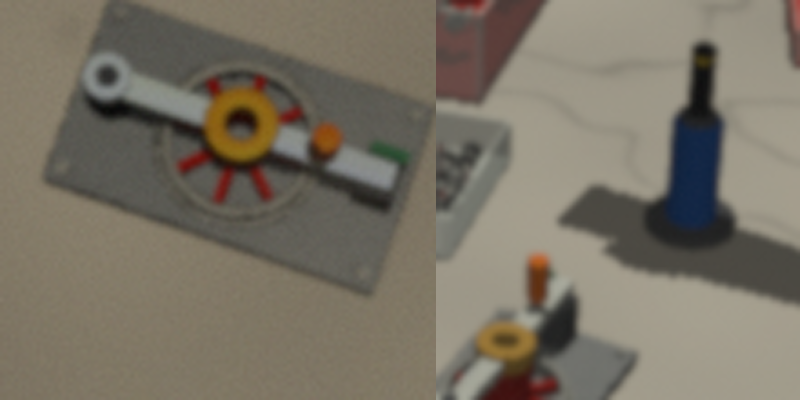

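The arm is shut against the green stop, with the ring at crop (240,124) over the wheel. The probe stands undisturbed at crop (700,80). Lower onto the handle.

Emit:
send_rows([
  {"dr": [0, 0, 0], "delta_pos": [-1, 0, 22], "gripper": 80},
  {"dr": [0, 0, 0], "delta_pos": [0, 0, 22], "gripper": 80},
  {"dr": [0, 0, 0], "delta_pos": [0, 0, 22], "gripper": 80},
  {"dr": [0, 0, 0], "delta_pos": [0, 0, 20], "gripper": 80},
  {"dr": [0, 0, 0], "delta_pos": [0, 0, 14], "gripper": 80},
])

```text
t: 9.0
position: [0.4534, -0.2826, 0.0872]
eef_rot: [-0.001, 0.815, 0.579, 0.0]
force: [0.1, 0.2, 0.4]
width: 0.0803
finger_force: 0.0
```

Emit:
send_rows([
  {"dr": [0, 0, 0], "delta_pos": [0, 0, 0], "gripper": 10},
  {"dr": [0, 0, 0], "delta_pos": [0, 0, 0], "gripper": 10},
  {"dr": [0, 0, 0], "delta_pos": [0, 0, 0], "gripper": 10},
  {"dr": [0, 0, 0], "delta_pos": [0, 0, 0], "gripper": 10},
  {"dr": [0, 0, 0], "delta_pos": [0, 0, 0], "gripper": 10},
], grip_force=6)

```text
t: 9.42
position: [0.4538, -0.2854, 0.0898]
eef_rot: [0.001, 0.816, 0.577, 0.001]
force: [-0.5, -0.3, -0.7]
width: 0.0511
finger_force: 0.0
```

Emit:
send_rows([
  {"dr": [0, 0, 0], "delta_pos": [0, 0, 0], "gripper": 10},
  {"dr": [0, 0, 0], "delta_pos": [0, 0, 0], "gripper": 10},
  {"dr": [0, 0, 0], "delta_pos": [0, 0, 0], "gripper": 10},
  {"dr": [0, 0, 0], "delta_pos": [0, 0, 0], "gripper": 10},
  {"dr": [0, 0, 0], "delta_pos": [0, 0, 0], "gripper": 10},
])

```text
t: 9.83
position: [0.4528, -0.2854, 0.0887]
eef_rot: [0.0, 0.817, 0.577, 0.0]
force: [-0.3, 0.4, 0.5]
width: 0.0202
finger_force: 6.0
```

Emit:
send_rows([
  {"dr": [0, 0, 0], "delta_pos": [0, 0, 0], "gripper": 10},
  {"dr": [0, 0, 0], "delta_pos": [0, 0, 0], "gripper": 10},
  {"dr": [0, 0, 0], "delta_pos": [0, 0, -5], "gripper": 10},
  {"dr": [0, 0, 0], "delta_pos": [0, 0, -15], "gripper": 10},
  {"dr": [0, 0, 0], "delta_pos": [0, 0, -20], "gripper": 10},
], grip_force=25)

```text
t: 10.25
position: [0.4514, -0.2847, 0.1279]
eef_rot: [-0.002, 0.816, 0.577, -0.001]
force: [-1.2, -0.3, -0.9]
width: 0.0195
finger_force: 25.0
```

Emit:
send_rows([
  {"dr": [0, 0, 0], "delta_pos": [0, 0, -25], "gripper": 10},
  {"dr": [0, 0, 0], "delta_pos": [0, 0, -25], "gripper": 10},
  {"dr": [0, 0, 0], "delta_pos": [0, 0, -25], "gripper": 10},
  {"dr": [0, 0, 0], "delta_pos": [0, 0, -20], "gripper": 10},
  {"dr": [0, 0, 0], "delta_pos": [0, 0, 0], "gripper": 10},
])

```text
t: 10.67
position: [0.4555, -0.2861, 0.2281]
eef_rot: [0.004, 0.816, 0.577, 0.002]
force: [0.2, 0.8, -0.2]
width: 0.0195
finger_force: 25.0
```

Emit:
send_rows([
  {"dr": [0, 0, 0], "delta_pos": [0, 0, 0], "gripper": 10},
  {"dr": [0, 0, 0], "delta_pos": [0, 0, 0], "gripper": 10},
  {"dr": [0, 0, 0], "delta_pos": [0, 0, 0], "gripper": 10},
])

```text
t: 10.92
position: [0.4516, -0.285, 0.222]
eef_rot: [-0.002, 0.817, 0.577, -0.001]
force: [-0.7, -0.8, -1.2]
width: 0.0194
finger_force: 25.0
```

```bash
python3 - <<'E'
from h import *
import pickle
T=grab_frame('top');S=grab_frame('side');pickle.dump((T,S),open('f6.pkl','wb'));s=get_state();p=s['position'];print(p,s['eef_rot'],s['force'])
q=p+[0,0,.034]
tip=np.array([p[0],p[1],.014+.135])
print('pred S tip,mark,flange',[proj(S,tip+[0,0,d]).round(1) for d in(0,.044,.086,.15)]);print('T',[proj(T,tip+[0,0,d]).round(1) for d in(0,.044)])
hs=cv2.cvtColor(S['color'],cv2.COLOR_RGB2HSV)
m=((hs[...,0]<8)|(hs[...,0]>170))&(hs[...,1]>110)&(hs[...,2]>40)
u,v=proj(S,tip+[0,0,.044]).astype(int)
n,l,st,c=cv2.connectedComponentsWithStats(m[v-40:v+40,u-25:u+25].astype(np.uint8))
print([(c[i]+[u-25,v-40],st[i]) for i in range(1,n)])
E
```

```text
[ 0.45193191 -0.28500863  0.22224942] [-1.41929718e-03  8.16493730e-01  5.77352287e-01 -5.57593872e-04] [-0.26903467 -0.71933042 -0.34969024]
pred S tip,mark,flange [array([333.8, 137.1]), array([335. , 122.9]), array([336.2, 108.8]), array([338. ,  86.4])]
T [array([434.5, 251.7]), array([441.9, 249. ])]
[(array([358.72727273, 121.09090909]), array([48, 36,  2,  8, 11], dtype=int32))]
```

```bash
python3 - <<'E'
from h import *
import pickle
T,S=pickle.load(open('f6.pkl','rb'))
c=S['color'].astype(int)
for v in range(96,146,2): print(v,' '.join('%02d%+03d'%(c[v,u].sum()//3//3, (c[v,u,0]-c[v,u,1])//2) for u in range(322,350,2)))
E
```

```text
96 29+01 29+01 29+01 26+01 24+01 16+01 05-01 05+00 08+01 20+01 25+01 24+01 23+01 28+01
98 29+01 29+01 28+01 27+01 24+01 15+01 06-01 06-01 09+01 21+01 24+01 24+01 24+01 28+01
100 29+01 28+01 28+01 28+01 25+01 17+01 07+00 05+00 10+00 22+01 25+01 26+02 27+01 29+01
102 29+01 28+01 28+01 29+01 28+01 22+01 09+00 05+00 10+00 22+01 27+01 28+01 28+01 29+01
104 29+01 28+01 29+01 29+02 28+01 23+01 08+00 05+00 07+00 20+01 28+01 28+01 28+01 29+01
106 30+01 29+01 29+01 29+01 26+01 17+00 07+00 05+00 06+00 17+01 26+01 28+01 29+01 28+01
108 44+02 42+02 40+02 38+02 28+01 12+00 08+00 07+00 07-01 12+00 23+01 29+02 29+01 29+01
110 49+02 49+02 48+03 48+02 41+02 22+01 14+00 11+00 13+00 20+01 36+02 42+02 41+02 39+02
112 49+02 49+03 49+02 49+03 48+02 43+02 29+02 21+00 34+01 41+02 47+02 48+02 47+02 44+02
114 49+02 49+03 49+03 49+03 49+03 48+03 36+02 27+01 44+02 48+02 48+02 47+02 45+02 43+02
116 49+02 49+02 49+02 49+03 49+03 48+03 34+02 28+01 45+02 48+02 47+02 45+03 43+02 44+02
118 49+03 49+02 49+03 48+02 48+03 47+02 32+01 30+01 46+02 48+02 46+02 44+02 44+02 46+02
120 49+02 49+02 48+03 48+02 47+02 45+02 30+01 
[... 397 characters left out ...]
 49+03 49+03 48+03 48+03 48+02 41+02 25+00 39+02 48+02 48+02 48+02 47+02 47+03 47+02
132 49+03 48+03 49+03 48+03 48+02 41+02 25+00 42+02 48+02 48+02 48+02 48+02 48+02 47+02
134 48+03 48+03 48+02 48+02 47+02 40+02 25+01 43+02 48+02 48+02 48+02 48+02 48+02 48+03
136 47+03 46+02 47+02 46+02 45+02 37+02 26+00 44+02 48+03 48+02 48+02 48+03 48+02 48+02
138 46+02 46+02 47+02 47+02 47+02 43+02 37+02 46+02 48+03 48+02 48+03 48+03 48+02 48+02
140 48+03 48+03 49+03 49+03 49+03 49+03 48+03 48+03 49+03 49+03 49+03 48+03 48+03 48+03
142 49+03 49+02 49+02 49+03 49+02 49+02 49+03 49+02 49+03 49+02 49+03 49+03 49+03 49+03
144 49+02 49+02 49+02 49+03 49+02 49+02 49+03 49+03 49+02 49+02 49+02 49+02 49+02 48+02
```

The band is at (334.7,124) and the rod tip at (334,138) in the side view, so the rod hangs upright. I'll yaw the tool so the finger closing line lies along world y. Then y is set by the grip and x can be read in the side view.

Emit:
send_rows([
  {"dr": [0, 0, 7], "delta_pos": [0, 0, 0], "gripper": 10},
  {"dr": [0, 0, 7], "delta_pos": [0, 0, 0], "gripper": 10},
  {"dr": [0, 0, 7], "delta_pos": [0, 0, 0], "gripper": 10},
  {"dr": [0, 0, 7], "delta_pos": [0, 0, 0], "gripper": 10},
  {"dr": [0, 0, 7], "delta_pos": [0, 0, 0], "gripper": 10},
])

```text
t: 11.43
position: [0.4524, -0.2851, 0.2227]
eef_rot: [-0.001, 0.953, 0.302, -0.001]
force: [-0.1, -0.6, -1.2]
width: 0.0195
finger_force: 25.0
```

Emit:
send_rows([
  {"dr": [0, 0, 7], "delta_pos": [0, 0, 0], "gripper": 10},
  {"dr": [0, 0, 7], "delta_pos": [0, 0, 0], "gripper": 10},
  {"dr": [0, 0, 7], "delta_pos": [0, 0, 0], "gripper": 10},
  {"dr": [0, 0, 7], "delta_pos": [0, 0, 0], "gripper": 10},
  {"dr": [0, 0, 7], "delta_pos": [0, 0, 0], "gripper": 10},
])

```text
t: 11.85
position: [0.4524, -0.285, 0.2227]
eef_rot: [-0.001, 1.0, 0.002, -0.001]
force: [-0.3, 0.1, -0.9]
width: 0.0194
finger_force: 25.0
```

Emit:
send_rows([
  {"dr": [0, 0, 0.5], "delta_pos": [0, 0, 0], "gripper": 10},
  {"dr": [0, 0, 0], "delta_pos": [0, 0, 0], "gripper": 10},
  {"dr": [0, 0, 0], "delta_pos": [0, 0, 0], "gripper": 10},
  {"dr": [0, 0, 0], "delta_pos": [0, 0, 0], "gripper": 10},
  {"dr": [0, 0, 0], "delta_pos": [0, 0, 0], "gripper": 10},
])

```text
t: 12.27
position: [0.4527, -0.2854, 0.2235]
eef_rot: [-0.0, 1.0, 0.001, -0.0]
force: [-0.2, 0.0, -0.5]
width: 0.0192
finger_force: 25.0
```

Emit:
send_rows([
  {"dr": [0, 0, 0], "delta_pos": [6, -15, 0], "gripper": 10},
  {"dr": [0, 0, 0], "delta_pos": [11, -29, 0], "gripper": 10},
  {"dr": [0, 0, 0], "delta_pos": [11, -29, 0], "gripper": 10},
  {"dr": [0, 0, 0], "delta_pos": [11, -29, 0], "gripper": 10},
  {"dr": [0, 0, 0], "delta_pos": [11, -29, 0], "gripper": 10},
])

```text
t: 12.68
position: [0.5031, -0.1532, 0.2238]
eef_rot: [-0.0, 1.0, 0.0, 0.0]
force: [1.1, -0.5, -1.8]
width: 0.0198
finger_force: 25.0
```

Emit:
send_rows([
  {"dr": [0, 0, 0], "delta_pos": [12, -29, 0], "gripper": 10},
  {"dr": [0, 0, 0], "delta_pos": [12, -29, 0], "gripper": 10},
  {"dr": [0, 0, 0], "delta_pos": [12, -29, 0], "gripper": 10},
  {"dr": [0, 0, 0], "delta_pos": [11, -28, 0], "gripper": 10},
  {"dr": [0, 0, 0], "delta_pos": [9, -22, 0], "gripper": 10},
])

```text
t: 13.1
position: [0.5593, -0.0142, 0.2238]
eef_rot: [-0.001, 1.0, 0.002, 0.0]
force: [0.3, -0.6, 0.1]
width: 0.0194
finger_force: 25.0
```

Emit:
send_rows([
  {"dr": [0, 0, 0], "delta_pos": [0, 0, 0], "gripper": 10},
  {"dr": [0, 0, 0], "delta_pos": [0, 0, 0], "gripper": 10},
  {"dr": [0, 0, 0], "delta_pos": [0, 0, 0], "gripper": 10},
  {"dr": [0, 0, 0], "delta_pos": [0, 0, 0], "gripper": 10},
  {"dr": [0, 0, 0], "delta_pos": [0, 0, 0], "gripper": 10},
])

```text
t: 13.52
position: [0.5584, -0.0192, 0.2237]
eef_rot: [0.0, 1.0, -0.001, -0.0]
force: [-0.0, 0.1, -0.7]
width: 0.0196
finger_force: 25.0
```

```bash
python3 - <<'E'
from h import *
import pickle
T=grab_frame('top');S=grab_frame('side');pickle.dump((T,S),open('f7.pkl','wb'));s=get_state();p=s['position'];print(p,s['eef_rot'])
T5,S5=pickle.load(open('f5.pkl','rb'))
tip=np.array([p[0],p[1],.014+.135])
print('pred S tip,mark,flange',[proj(S,tip+[0,0,d]).round(1) for d in(0,.044,.086)]);print('T tip mark flange',[proj(T,tip+[0,0,d]).round(1) for d in(0,.044,.086)])
print('ring top pred S',proj(S,[.5585,-.0175,.068]).round(1), 'T',proj(T,[.5585,-.0175,.068]).round(1))
a=cv2.resize(T['color'][150:250,230:330],(400,400),interpolation=2);b=cv2.resize(S['color'][130:230,230:330],(400,400),interpolation=2)
cv2.imwrite('pics/c7.png',np.hstack([a,b])[:,:,::-1])
# ring hole centre by dark-in-brass, f5
for n,f,r in(('T',T5,(270,183,302,215)),('S',S5,(262,200,298,230))):
    x0,y0,x1,y1=r;bl,l=blobs(f,(15,120,50),(28,255,255),r);k=max(range(len(bl)),key=lambda i:bl[i][1][4])
    m=(cv2.inRange(cv2.cvtColor(f['color'],cv2.COLOR_RGB2HSV),(15,120,50),(28,255,255)));z=np.zeros_like(m);z[y0:y1,x0:x1]=m[y0:y1,x0:x1]
    cs,h=cv2.findContours(z,cv2.RETR_CCOMP,cv2.CHAIN_APPROX_NONE)
    for c,hh in zip(cs,h[0]):
        if len(c)>8: e=cv2.fitEllipse(c);print(n,'inner' if hh[3]>=0 else 'outer',np.round(e,2) if 0 else [np.round(q,2) for q in e], plane(f,*e[0],.068).round(4))
g=S['color'].astype(int)
for v in range(134,200,2): print(v,' '.join('%02d%+03d'%(g[v,u].sum()//9,(g[v,u,0]-g[v,u,1])//2) for u in range(268,294,2)))
E
```

```text
[ 0.55846936 -0.01863291  0.22376262] [ 2.22503999e-04  9.99999634e-01 -8.26593128e-04 -1.09952443e-05]
pred S tip,mark,flange [array([279.7, 185.5]), array([279.9, 169.8]), array([280.1, 154.2])]
T tip mark flange [array([287.2, 190. ]), array([287.7, 184.6]), array([288.3, 178.9])]
ring top pred S [279.4 212.9] T [285.8 198.9]
T outer [array([285.81, 199.03]), array([19.57, 20.81]), np.float64(13.34)] [ 0.5582 -0.0176  0.068 ]
T inner [array([285.94, 198.97]), array([8.33, 8.58]), np.float64(30.05)] [ 0.5583 -0.0179  0.068 ]
S outer [array([279.8 , 214.93]), array([11.9 , 15.52]), np.float64(114.95)] [ 0.556  -0.0096  0.068 ]
134 26+09 27+12 27+09 25+07 26+02 26+02 25+01 22+01 19+03 41+03 48+02 48+02 49+03
136 26+11 27+12 27+08 25+06 26+02 25+01 25+01 21+01 17+01 42+02 47+02 47+02 47+02
138 27+15 28+12 27+09 25+06 25+01 26+01 25+01 21+01 20+01 44+02 49+02 49+02 48+02
140 27+15 28+12 26+09 24+06 26+02 25+01 25+02 21+01 22+01 45+02 49+02 49+03 49+02
142 28+15 28+13 26+09 24+06 25+01 26+01 26+02 21+01 26+01 47+03 49+03 50+03 49+03
144 27+15 28+13 26+07 24+05 25+02 25+01 25+01 21+01 29
[... 1541 characters left out ...]
01 25+01 46+03 52+03 52+03 52+03 52+03 52+03
184 44+01 50+03 51+03 51+03 50+03 37+01 27+01 47+02 51+03 52+03 52+03 52+03 52+03
186 49+03 50+03 50+03 51+03 51+02 44+02 40+02 49+02 51+02 52+02 52+03 52+03 51+03
188 50+03 50+03 51+02 51+02 51+02 51+02 51+02 51+03 51+03 50+03 49+03 50+03 51+03
190 50+03 50+03 50+03 50+03 51+02 51+02 51+03 51+03 48+04 36+09 31+11 40+07 50+03
192 50+03 50+03 50+03 50+03 50+03 50+03 50+03 51+03 44+05 23+17 18+23 29+12 48+03
194 50+03 50+03 50+03 50+02 50+03 50+03 50+02 50+03 41+06 21+19 18+23 24+12 42+01
196 50+03 50+03 50+03 50+03 50+03 50+03 50+02 50+03 40+06 21+20 18+23 20+15 35-01
198 50+03 50+03 49+03 50+03 50+03 50+03 50+03 49+03 40+06 21+19 18+23 20+15 29+00
```

View pics/c7.png

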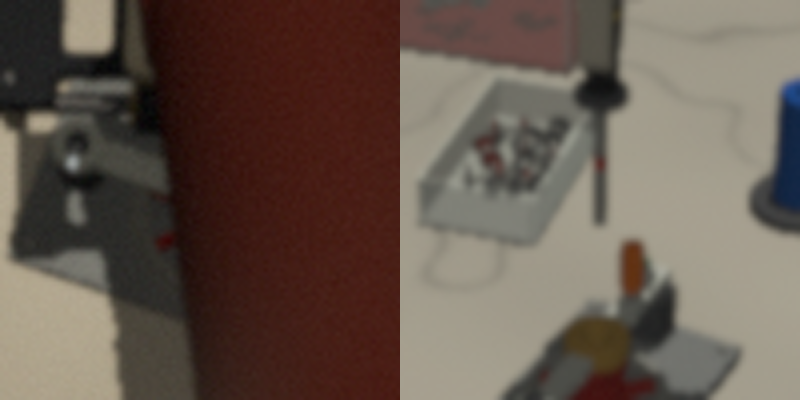

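The side crop shows the rod upright at (599,160), band at (600,164), tip at (600,225), with the ring below at (598,335). The top view is blocked by the arm. Now a fine column measurement of rod against ring.

```bash
cat > rod.py <<'E'
from h import *
def rodcol(f,r0,r1,c0,c1,bg=None):
    g=f['color'].astype(float).sum(2); out=[]
    for v in range(r0,r1):
        x=np.arange(c0,c1); w=np.clip(np.median(g[v,c1:c1+6])-12-g[v,c0:c1],0,None); out.append((w*x).sum()/w.sum())
    return np.array(out)
E
python3 - <<'E'
from rod import *
import pickle
ps=[];cs=[]
for i in range(4):
    S=grab_frame('side');ps.append(get_state()['position']);c=rodcol(S,175,184,275,285);cs.append(np.polyfit(np.arange(175,184),c,1)); 
print(np.round(ps,4)); print([ (np.polyval(k,179).round(2),k[0].round(3)) for k in cs])
p=np.mean(ps,0); print('pred col at row179', [proj(S,[p[0],p[1],z]).round(2) for z in(.16,.165,.17)])
T5,S5=pickle.load(open('f5.pkl','rb'))
hsv=cv2.cvtColor(S5['color'],cv2.COLOR_RGB2HSV).astype(int);g=S5['color'].astype(int)
for v in range(206,226): print(v,' '.join('%3d'%(g[v,u,0]-g[v,u,2]) for u in range(268,292)))
pickle.dump(S,open('s8.pkl','wb'))
E
```

```text
[[ 0.5585 -0.0183  0.2238]
 [ 0.5586 -0.0181  0.2237]
 [ 0.5586 -0.0178  0.2238]
 [ 0.5586 -0.0177  0.2238]]
[(np.float64(279.52), np.float64(-0.012)), (np.float64(279.49), np.float64(-0.001)), (np.float64(279.49), np.float64(0.001)), (np.float64(279.48), np.float64(-0.003))]
pred col at row179 [array([279.7 , 181.82]), array([279.72, 180.06]), array([279.74, 178.28])]
206  20  21  21  20  20  20  20  16  12   9   9   9   9  10  12  12  12   9   9   8   8   6   5   4
207  21  21  21  21  21  21  18  17  17  17  18  18  16  15  15  15  13  11  11  10   9   6   4   3
208  20  20  20  21  22  23  27  32  38  44  45  44  41  36  31  24  19  15  12  11   8   5   4   2
209  20  20  22  23  29  37  49  61  71  76  76  76  73  68  58  46  34  24  16  10   7   3   2   1
210  21  20  22  31  45  62  76  84  88  89  89  89  88  87  83  74  60  44  28  14   6   3   1   0
211  20  21  25  42  66  83  91  89  84  79  78  78  80  84  89  90  84  71  52  29   9   2   0   0
212  20  20  28  54  81  93  93  83  69  60  59  59  62  68  78  91  93  91  76  46  17   2  -1  -1
213  17  16  28  63  88  96 
[... 571 characters left out ...]

219   8   8   9  13  13  14  16  21  24  30  40  52  58  59  55  50  46  40  28  12   7   8   7   7
220   7   6   9  11  11  12  13  13  12  15  24  40  48  48  47  44  43  38  26  11   6   6   7   8
221   7   8   9  11  12  11  11  11   9  11  24  39  45  46  45  43  42  38  24  11   5   5   6   7
222   9   8  10  11  12  11  11   9   8  13  27  42  45  45  44  43  39  33  19   9   6   6   7   9
223  11  10  11  12  12  11  10   9  10  19  33  43  44  42  42  43  41  31  18  13  13  17  21  25
224  12  11  11  12  11  10   8   9  15  28  39  45  45  43  41  43  42  36  31  30  32  40  49  53
225  11  11  11  11  10   8   9  13  23  37  44  46  44  43  43  43  44  48  53  53  56  63  71  73
```

The ring top is centred at (278.85,213.0), and the rod axis will project to about 279.2 there, so I correct by +1 mm in x. Lower slowly to just above the ring and recheck.

Emit:
send_rows([
  {"dr": [0, 0, 0], "delta_pos": [1, 0, 4], "gripper": 10},
  {"dr": [0, 0, 0], "delta_pos": [0, 0, 10], "gripper": 10},
  {"dr": [0, 0, 0], "delta_pos": [0, 0, 12], "gripper": 10},
  {"dr": [0, 0, 0], "delta_pos": [0, 0, 12], "gripper": 10},
  {"dr": [0, 0, 0], "delta_pos": [0, 0, 10], "gripper": 10},
])

```text
t: 14.23
position: [0.559, -0.0173, 0.1739]
eef_rot: [-0.0, 1.0, 0.0, -0.001]
force: [-0.2, 0.6, -0.9]
width: 0.0194
finger_force: 25.0
```

Emit:
send_rows([
  {"dr": [0, 0, 0], "delta_pos": [0, 0, 6], "gripper": 10},
  {"dr": [0, 0, 0], "delta_pos": [0, 0, 3], "gripper": 10},
  {"dr": [0, 0, 0], "delta_pos": [0, 0, 0], "gripper": 10},
  {"dr": [0, 0, 0], "delta_pos": [0, 0, 0], "gripper": 10},
  {"dr": [0, 0, 0], "delta_pos": [0, 0, 0], "gripper": 10},
])

```text
t: 14.65
position: [0.5603, -0.0172, 0.1673]
eef_rot: [-0.0, 1.0, 0.0, 0.001]
force: [1.3, 0.4, -0.7]
width: 0.0191
finger_force: 25.0
```

Emit:
send_rows([
  {"dr": [0, 0, 0], "delta_pos": [0, 0, 0], "gripper": 10},
  {"dr": [0, 0, 0], "delta_pos": [0, 0, 0], "gripper": 10},
  {"dr": [0, 0, 0], "delta_pos": [0, 0, 0], "gripper": 10},
  {"dr": [0, 0, 0], "delta_pos": [0, 0, 0], "gripper": 10},
  {"dr": [0, 0, 0], "delta_pos": [0, 0, 0], "gripper": 10},
])

```text
t: 15.07
position: [0.5597, -0.0173, 0.1668]
eef_rot: [-0.0, 1.0, 0.0, 0.0]
force: [-1.0, -1.7, -1.5]
width: 0.0194
finger_force: 25.0
```

```bash
python3 - <<'E'
from rod import *
import pickle
S=grab_frame('side');pickle.dump(S,open('s9.pkl','wb'));s=get_state();print(s['position'],s['eef_rot'])
g=S['color'].astype(int)
for v in range(172,224): print(v,' '.join('%02d%+03d'%(g[v,u].sum()//9,(g[v,u,0]-g[v,u,2])//2) for u in range(269,291)))
E
```

```text
[ 0.5597027  -0.0173272   0.16674804] [-2.06732524e-05  9.99999981e-01  1.85047434e-04  5.29631321e-05]
172 41+03 39+03 38+03 34+02 28+02 20+01 12+00 07+00 06+00 06+00 06+00 06-01 06+00 09+01 16+02 25+05 36+07 46+10 51+10 51+11 52+11 52+10
173 39+03 39+03 37+03 31+02 23+01 15+01 10+00 06+00 06+00 06+00 06-01 06-01 06+00 07-01 11+00 17+02 30+06 43+09 50+10 51+11 52+11 52+11
174 39+03 39+03 36+03 29+02 20+01 13+00 09-01 08+00 07-01 06-01 06+00 06+00 07+00 08-01 10+00 14+01 27+04 40+08 49+10 52+11 52+11 52+11
175 39+03 38+03 35+03 29+02 19+01 13+00 11+00 09+00 09+00 09-01 08+00 08+00 09+00 09-01 11+00 14+01 26+05 40+09 48+11 52+11 52+11 52+11
176 39+03 38+03 36+03 31+03 23+03 17+02 13+01 11+00 11+00 10+00 10-01 10+00 11+00 11+00 12+00 18+02 30+06 42+09 50+11 52+11 52+11 52+11
177 38+03 38+03 38+05 37+06 32+06 25+05 20+03 16+01 13+00 12+00 11+00 12+00 13+01 15+01 18+02 25+05 36+07 46+10 51+11 52+11 52+11 52+11
178 38+03 39+04 42+06 44+08 42+08 37+07 32+06 26+04 21+02 16+02 14+01 16+02 21+03 25+04 30+05 36+07 44+09 49+11 52+11 52+11 52+11 52+11
179 38+04 40+05 45+08 49+10 49+10 47+09 43+0
[... 5375 characters left out ...]
07 21+03 26+03 28+03
219 19+02 20+03 21+05 23+04 23+05 23+06 23+09 22+11 21+13 20+18 19+22 18+24 18+23 18+23 18+23 17+21 16+20 17+14 19+06 23+03 29+03 33+04
220 20+02 22+02 23+03 25+03 24+03 24+03 24+04 24+05 23+09 21+16 19+22 19+23 18+23 18+23 18+22 17+21 16+19 16+13 18+05 21+03 26+03 31+04
221 22+02 23+02 24+02 24+02 25+02 25+02 25+02 24+03 23+07 20+15 19+21 18+23 18+23 18+22 16+22 15+21 14+19 15+12 18+05 19+02 21+02 25+02
222 24+02 24+02 25+02 25+02 25+02 24+02 24+02 23+04 21+07 19+15 17+22 17+22 16+22 16+22 14+21 13+20 13+17 15+10 17+04 18+02 19+02 20+03
223 24+02 25+02 25+02 25+02 25+03 24+02 23+03 21+05 19+10 16+17 14+22 14+23 14+22 13+21 12+22 12+20 13+16 15+09 17+04 17+03 17+03 18+04
```

Rod axis is at column 278.7 and the ring centre at 278.8, so x is aligned. Work out the remaining drop.

```bash
python3 - <<'E'
from h import *
import pickle
S=pickle.load(open('s9.pkl','rb'))
for z in(.13,.133,.136): print(z,proj(S,[.5597,-.0173,z]).round(2))
for y in(-.0173,-.0193,-.0153):
  for z in(.064,.068,.072): print(y,z,proj(S,[.5597,y,z]).round(2))
T5,S5=pickle.load(open('f5.pkl','rb'))
hsv=cv2.cvtColor(T5['color'],cv2.COLOR_RGB2HSV)
# knob centroid (orange) before and ring: same-camera check of T
T0=pickle.load(open('top0.pkl','rb'));m=cv2.inRange(cv2.cvtColor(T0['color'],cv2.COLOR_RGB2HSV),(3,150,60),(18,255,255))
m[:,:258]=0;m[:,273:]=0;m[:238]=0;m[252:]=0
ys,xs=np.nonzero(m);print('knob T0',xs.mean(),ys.mean(),len(xs),xs.min(),xs.max(),ys.min(),ys.max(),plane(T0,xs.mean(),ys.mean(),.1),plane(T0,xs.mean(),ys.mean(),.106))
E
```

```text
0.13 [279.07 192.35]
0.133 [279.08 191.32]
0.136 [279.09 190.29]
-0.0173 0.064 [278.85 214.16]
-0.0173 0.068 [278.86 212.88]
-0.0173 0.072 [278.87 211.6 ]
-0.0193 0.064 [278.99 213.68]
-0.0193 0.068 [279.  212.4]
-0.0193 0.072 [279.01 211.12]
-0.0153 0.064 [278.7  214.65]
-0.0153 0.068 [278.72 213.37]
-0.0153 0.072 [278.73 212.08]
knob T0 264.5744680851064 244.2340425531915 47 261 268 241 247 [0.46346545 0.02109806 0.1       ] [0.46275393 0.02095841 0.106     ]
```

Emit:
send_rows([
  {"dr": [0, 0, 0], "delta_pos": [0, 0.3, 2], "gripper": 10},
  {"dr": [0, 0, 0], "delta_pos": [0, 0, 4], "gripper": 10},
  {"dr": [0, 0, 0], "delta_pos": [0, 0, 5], "gripper": 10},
  {"dr": [0, 0, 0], "delta_pos": [0, 0, 5], "gripper": 10},
  {"dr": [0, 0, 0], "delta_pos": [0, 0, 5], "gripper": 10},
])

```text
t: 15.53
position: [0.5594, -0.0176, 0.1449]
eef_rot: [-0.0, 1.0, 0.0, -0.0]
force: [-1.2, -0.6, -0.5]
width: 0.0196
finger_force: 25.0
```

Emit:
send_rows([
  {"dr": [0, 0, 0], "delta_pos": [0, 0, 5], "gripper": 10},
  {"dr": [0, 0, 0], "delta_pos": [0, 0, 5], "gripper": 10},
  {"dr": [0, 0, 0], "delta_pos": [0, 0, 5], "gripper": 10},
  {"dr": [0, 0, 0], "delta_pos": [0, 0, 5], "gripper": 10},
  {"dr": [0, 0, 0], "delta_pos": [0, 0, 5], "gripper": 10},
])

```text
t: 15.95
position: [0.5597, -0.0176, 0.1201]
eef_rot: [-0.0, 1.0, 0.0, -0.0]
force: [-1.1, 0.3, -0.9]
width: 0.0195
finger_force: 25.0
```

Emit:
send_rows([
  {"dr": [0, 0, 0], "delta_pos": [0, 0, 5], "gripper": 10},
  {"dr": [0, 0, 0], "delta_pos": [0, 0, 5], "gripper": 10},
  {"dr": [0, 0, 0], "delta_pos": [0, 0, 4], "gripper": 10},
  {"dr": [0, 0, 0], "delta_pos": [0, 0, 3], "gripper": 10},
  {"dr": [0, 0, 0], "delta_pos": [0, 0, 2], "gripper": 10},
])

```text
t: 16.37
position: [0.5595, -0.0176, 0.1012]
eef_rot: [-0.0, 1.0, 0.0, -0.0]
force: [-0.8, -0.3, -0.6]
width: 0.0195
finger_force: 25.0
```

Emit:
send_rows([
  {"dr": [0, 0, 0], "delta_pos": [0, 0, 1], "gripper": 10},
  {"dr": [0, 0, 0], "delta_pos": [0, 0, 0], "gripper": 10},
  {"dr": [0, 0, 0], "delta_pos": [0, 0, 0], "gripper": 10},
  {"dr": [0, 0, 0], "delta_pos": [0, 0, 0], "gripper": 10},
  {"dr": [0, 0, 0], "delta_pos": [0, 0, 0], "gripper": 10},
])

```text
t: 16.78
position: [0.5599, -0.0176, 0.1009]
eef_rot: [-0.0, 1.0, 0.0, 0.0]
force: [-0.4, -0.2, -0.2]
width: 0.0197
finger_force: 25.0
```

Emit:
send_rows([
  {"dr": [0, 0, 0], "delta_pos": [0, 0, 0], "gripper": 10},
  {"dr": [0, 0, 0], "delta_pos": [0, 0, 0], "gripper": 10},
  {"dr": [0, 0, 0], "delta_pos": [0, 0, 0], "gripper": 10},
  {"dr": [0, 0, 0], "delta_pos": [0, 0, 0], "gripper": 10},
  {"dr": [0, 0, 0], "delta_pos": [0, 0, 0], "gripper": 10},
])

```text
t: 17.2
position: [0.5597, -0.0176, 0.1007]
eef_rot: [-0.0, 1.0, 0.0, 0.0]
force: [0.3, 0.1, -1.3]
width: 0.0195
finger_force: 25.0
```

```bash
python3 - <<'E'
from rod import *
import pickle
S=grab_frame('side');pickle.dump(S,open('s10.pkl','wb'));s=get_state();print(s['position'],s['eef_rot'],s['force'])
print(proj(S,[s['position'][0],s['position'][1],.068]))
g=S['color'].astype(int)
for v in range(190,224): print(v,' '.join('%02d%+03d%+03d'%(g[v,u].sum()//9,(g[v,u,0]-g[v,u,2])//2,(g[v,u,0]-g[v,u,1])//2) for u in range(269,290)))
E
```

```text
[ 0.55969806 -0.0175922   0.10068174] [-3.48572219e-05  9.99999977e-01  2.10591479e-04  6.44299617e-06] [ 0.79491366  0.68779092 -0.61636073]
[278.88081731 212.81425546]
190 51+11+03 51+11+03 51+11+03 48+10+02 40+09+02 31+07+02 27+07+01 26+06+02 26+07+02 26+07+01 26+07+02 24+06+01 21+05+02 26+05+01 38+09+03 45+14+06 44+21+10 39+25+14 34+22+13 32+20+12 34+18+10
191 51+10+03 51+11+03 50+11+03 48+10+02 41+09+02 32+07+02 26+06+02 26+07+02 25+06+01 26+07+02 25+07+02 24+06+01 21+05+01 25+05+01 37+09+03 43+15+07 38+24+14 30+30+18 24+32+20 22+31+19 25+26+16
192 51+10+03 51+11+03 51+10+03 49+10+03 43+09+02 33+07+02 25+06+02 23+06+02 23+06+01 23+06+01 23+06+02 22+05+01 20+05+01 24+05+01 36+09+03 40+15+07 34+24+15 25+33+21 19+38+23 19+37+23 21+32+20
193 51+10+02 51+11+03 51+10+02 49+10+03 44+09+02 34+07+02 23+05+01 18+04+01 18+04+01 18+04+01 18+05+01 18+04+01 17+04+01 22+05+01 32+08+03 35+13+06 29+22+13 22+32+21 19+39+23 18+40+24 20+35+22
194 51+10+02 51+10+02 50+10+03 48+10+02 42+09+02 31+06+02 19+03+01 12+02+00 11+03+01 12+02+00 12+02+01 12+03+00 13+02+00 17+03+01 25+06+02 29+12+06 25+20+13 2
[... 4931 characters left out ...]
5+01 23+08+02 21+16+06 19+22+08 19+23+08 19+23+08 18+23+08 18+22+08 17+21+08 16+19+09 16+13+08 18+06+03 20+02+00 23+03+00
221 22+02-01 24+02-01 25+02+00 25+02-01 25+02+00 25+03+00 25+03-01 24+03+00 23+06+01 21+14+05 19+20+07 18+23+08 18+23+08 18+22+09 17+22+09 16+21+10 14+19+11 15+12+09 17+05+03 19+02+00 20+02-01
222 24+02+00 25+02-01 25+02-01 25+02-01 25+02-01 25+02-01 24+02+00 23+03+00 22+06+02 21+12+04 19+17+06 17+19+08 17+21+09 15+22+11 14+22+12 13+20+13 13+17+13 15+10+08 17+04+02 18+02+00 18+02+00
223 25+02+00 25+02+00 25+02-01 25+02-01 25+02-01 24+02+00 23+03+00 22+03+01 21+05+02 20+08+03 19+10+04 17+14+08 14+19+12 13+21+14 12+22+17 12+20+17 13+15+14 15+08+07 17+04+03 17+03+01 18+03+01
```

The band centre sits at row 213.4 against the ring top at about 213.2. Its column is 278.65 against 278.8. The arm is settled and there is no contact force, so I'm handing in.

```bash
python3 -c "
from bench import *
print(finish_job())"
```

```text
the job is handed in; nothing more can be done
None
```

I shut the guide arm against its stop and handed in with the probe held still and upright in the guide hole. By the side camera, the red band is within about 1 mm of the ring top and 0.5 mm of centre in x; centring in y comes from arm readings only, and no verdict was returned.

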